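# Roll the column into its V-cradle

## Task

Using only your fingertips or the outside of the fingers, push the blue-capped column by its side so that it rolls along the bench, up the ramp and into the groove of the white V-cradle, where it must lie at rest across the whole cradle with both ends sticking out. It must roll over on the way, never be picked up or carried; leave the orange-capped column and everything else on the bench where they are, and finish clear of the column.

Things in the scene. Friction and masses are not known exactly. Their poses are not given: they have to be found in the camera images.
- blue_column: The column to roll: lying packed column, a round bar 44 mm in diameter, 180 mm long, about 0.35 kg: steel tube, blue end caps of the same diameter, a yellow patch on the side that starts on top. Origin on its axis at mid length (22 mm above the bench). x runs along the bar; y, z turn as it rolls, freely and square to its axis. Starts left or right of the cradle, within 0.1 rad of its groove.
- orange_column: Leave alone: lying packed column, a round bar 44 mm in diameter, 180 mm long, about 0.35 kg: steel tube, orange end caps of the same diameter, a yellow patch on the side that starts on top. Origin on its axis at mid length (22 mm above the bench). x runs along the bar; y, z turn as it rolls, freely and square to its axis. Lies on the other side of the cradle.
- cradle: White V-cradle fixed to the bench, 100 mm along x (the groove), 156 mm along y. Origin at bench level under the groove's middle. On both sides a ramp rises from bench level at y = +-78 mm to a lip 7 mm high at y = +-13 mm; inside, dark 25 degree flanks fall to 1 mm high at y = 0. Column axis height: 29 mm on a lip, 25 mm seated; past the lip it rolls in by itself.
- amber_vial: Small loose amber vial, 28 mm wide, 50 mm tall, standing just past the cradle's far end, 145 to 165 mm from its middle. Origin under its middle. Bystander.
- sample_jar: Loose glass jar with blue cap, 40 mm wide, 55 mm tall, standing right of the work. Origin under its middle. Bystander.
- end_plug: Loose red end plug, 24 mm wide, 22 mm tall, standing just past the cradle's far end, 145 to 165 mm from its middle. Origin under its middle. Bystander.
- wrench: Loose wrench, 140 mm long, lying beyond the work. Origin under its middle. Bystander.
- driver: Loose screwdriver, 160 mm long, lying beyond the work. Origin under its middle. Bystander.
- beaker: Loose glass beaker, 66 mm wide, 80 mm tall, standing left of the work. Origin under its middle. Bystander.
There are look-alikes about, which are no part of the job. What is shaped like the blue_column but purple or turquoise is not meant.

How it is judged:
By the outcome, as a careful person would: the job done as asked, in the order asked, and still so for the second after the job is handed in, with the robot touching nothing.
It also fails if it takes over 48 s, if anything falls off the work surface, if the arm or the gripper's body presses on something with over 40 N, if the wrist force passes 120 N, or if a joint passes its speed limit or range.

## Robot

A 7-joint arm with a two-finger parallel gripper is mounted at the origin on the work surface. World frame = base frame: x ahead of the robot, y to its left, z up, the work surface at z = 0. Lengths are in m, angles in rad, forces in N, time in s.
With the tool pointing down it reaches from about 0.425 to 0.975 m from the base axis. Payload 16.7 kg.
Tool frame: the origin (TCP) lies between the finger pads; the fingertips stand 11 mm ahead of it and the grasp point (between the pads) lies 8 mm behind it; y points along the fingers, x is the direction in which the jaws open and shut, and the axes are right-handed (so a half turn about y gives the same grasp; the last joint's range is limited). The gripper opens to 85 mm and grips with 20 to 120 N. Pads are 22 mm wide; open, the fingers measure 114 mm over their backs; the gripper's body (76 mm by 85 mm) begins 54 mm behind the grasp point. The pads swing forward as they close: fully open they stand 13 mm farther back than shut.
Start: joints at [0.995, 0.426, 0.074, 1.606, -0.034, 1.111, -0.067], TCP at [0.279, -0.614, 0.242] pointing down, gripper open.
Joint ranges: [-2.85, 2.85], [-0.5, 2.14], [-1.23, 1.37], [0.21, 2.46], [-1.02, 4.16], [0.16, 2.05], [-2.73, 2.73]. Speed limits (rad/s): [1.89, 1.89, 2.39, 2.39, 3.01, 3.01, 3.01].

## Interface

Orientations are given as a rotation vector (axis times angle).
In Python, from cell import telemetry, cams, ctrl gives the robot as it stands. The module is installed in compiled form; this text tells all that it offers.
- The arm moves only by the tool servo_tool, never from a script. Its argument "steps" is a list that holds one entry, the list of rows, each a list of 4 numbers: the shift along the tool's x, y, z in cm, then the turn about the tool's y in degrees. A call has 1 to 10 rows; each row shifts and turns the commanded pose from where the row before left it, along the tool's axes as they then stand; what a row does not reach is not made up. A row lasts 1/12 s, in which the tool goes at most 41.7 mm and 7.16 degrees, less where a joint would pass 70% of its speed; a pose out of reach is approached as far as the arm can. A call with a gripper value outside its range is refused whole. "gripper" is the finger opening in cm, from 0 to 8.54, set as the call begins (left out, the last holds). The fingers move at their own pace and stop on an object; "grip_force" is the grip in N (left out, the last holds). Time passes only in rows, so rows that do not move let the fingers close. It gives the time, the measured TCP pose, the force and the opening at its end, in the units of the state.
- telemetry.observe(): the state, without advancing time (a new reading comes with each control period).
- cams.grab_frame(name): name is "scene" or "top"; returns a dict with "image" (480x640x3 uint8, blue, green, red), "z_map" (480x640 float32, m along the optical axis (not along the pixel's ray), 0 where there is no reading), "camera_matrix" (3x3 intrinsics, pixels), "extrinsics" (4x4, takes a point from camera to world coordinates). Camera axes: x right, y up, looking along -z (the intrinsics and any distortion apply to the point x, -y, -z); pixel columns grow to the right and rows downward; lengths in m; the calibration is good to about 2 mm. A picture is of the moment at which its call begins.
- ctrl.job_done(): hands the job in, once; it reports no verdict.
The state is a dict: "t": time; "q": joint angles; "dq": joint speeds; "effort": joint torques, N m; "tool_pos": TCP position; "tool_rot": TCP orientation; "wrist_force": force on the tool from outside, world axes, zero at the start; "torque": the same for the moment, N m; "grip_width": opening from 0.0 (shut) to 1.0 (fully open).
Only numpy, scipy, OpenCV 4.12 (cv2) and the standard library are available. Lean on these libraries where they do the work, as an engineer would, in place of code of your own. Each camera call takes 0.05 s, during which the arm holds its last target. There are 200 camera calls.

## Working session

There is one attempt and no reset: what is moved stays moved. The work goes in short steps, Python scripts to look and compute and a tool call to move; the robot and the scene stay as the last step left them, time stands still between calls to the robot, and variables do not carry over. Pictures are saved under pics/ and viewed, about 8 in all and at most 12, crops included, and the job is handed in when it is done.

Besides the shell and the picture viewer there is one more tool, called after ">>>" as name(argument=value, ...) on one line, values as JSON. servo_tool: Moves the arm, as the interface text tells. Its arguments: {"type":"object","properties":{"steps":{"type":"array"},"gripper":{"type":"number"},"grip_force":{"type":"number"}},"required":["steps"]}

```bash
mkdir -p pics
python3 - <<'E'
from cell import telemetry, cams
import cv2, numpy as np
for n in("top","scene"):
    f=cams.grab_frame(n); cv2.imwrite(f"pics/{n}0.png",f["image"]); np.savez(f"{n}0.npz",**f)
s=telemetry.observe(); print(s["t"],s["tool_pos"],s["tool_rot"],s["wrist_force"],s["grip_width"])
print(f["camera_matrix"],f["extrinsics"])
E
```

```text
0.1 [ 0.27921196 -0.61415985  0.2416676 ] [-1.38081969  0.89015354 -0.88846447] [ 0.4161489   0.51831564 -0.27094504] 1.0001360317685324
[[576.7005365    0.         323.36784398]
 [  0.         576.7005365  241.04283595]
 [  0.           0.           1.        ]] [[-0.88529416 -0.28541571  0.36714046  1.08230261]
 [ 0.46458744 -0.57732744  0.6714548   0.90275414]
 [ 0.02031651  0.76500386  0.64370516  0.96434411]
 [ 0.          0.          0.          1.        ]]
```

View pics/top0.png

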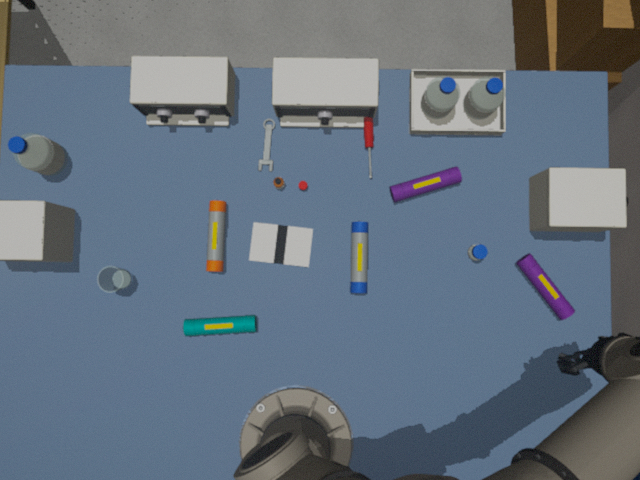

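View pics/scene0.png

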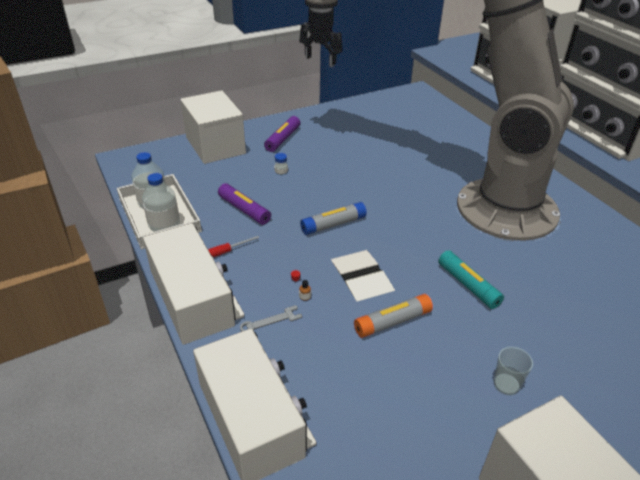

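The top view shows the blue column at about (359,258) to the right of the cradle (281,245). The orange column is at (216,236), and the vial (279,184) and plug (304,186) stand past the cradle's far end. Next I'll turn these into world poses.

```bash
cat > h.py <<'E'
import numpy as np, cv2
from cell import telemetry, cams
def cloud(f):
    z=f["z_map"]; K=f["camera_matrix"]; v,u=np.indices(z.shape)
    p=np.stack([(u-K[0,2])/K[0,0]*z,-(v-K[1,2])/K[1,1]*z,-z,np.ones_like(z)],-1)
    return (p@f["extrinsics"].T)[...,:3]
def masks(f):
    h=cv2.cvtColor(f["image"],cv2.COLOR_BGR2HSV); return h
def line(p):  # axis from xy points: center by extent, direction
    c=p.mean(0); d=np.linalg.svd(p-c,full_matrices=False)[2][0]; d*=np.sign(d[0]); n=np.array([-d[1],d[0]])
    a=(p-c)@d; b=(p-c)@n
    return c+d*(np.percentile(a,1)+np.percentile(a,99))/2+n*(np.percentile(b,1)+np.percentile(b,99))/2, np.arctan2(d[1],d[0]), np.ptp(a), np.ptp(b)
def box(f,W,x0,x1,y0,y1,zmin=.012,zmax=.06):
    P=W[y0:y1,x0:x1].reshape(-1,3); return P[(P[:,2]>zmin)&(P[:,2]<zmax)]
E
python3 - <<'E'
from h import *
f=np.load("top0.npz"); W=cloud(f); I=f["image"].astype(int); 
print("bench z",W[300:310,300:350,2].mean())
for n,b in dict(blue=(340,380,210,305),orange=(200,235,192,280),vial=(270,288,174,194),plug=(296,311,178,194),driver=(360,380,112,185)).items():
    P=box(f,W,*b,zmin=.006 if n=="driver" else .012); print(n,len(P),P[:,2].max(),*line(P[:,:2]))
s=W[215:275,240:325]; c=I[215:275,240:325]
wm=(c.min(-1)>150); dm=(c.max(-1)<70)
print("white",line(s[wm][:,:2])); print("dark",dm.sum(),line(s[dm][:,:2]))
print("cradle max z",s[wm][:,2].max())
g=np.load("scene0.npz"); W=cloud(g); I=g["image"].astype(int)
s=W[240:305,325:400]; c=I[240:305,325:400]
wm=(c.min(-1)>150); dm=(c.max(-1)<70)
print("scene white",line(s[wm][:,:2])); print("dark",dm.sum(),line(s[dm][:,:2]))
P=box(g,W,295,372,198,236);print("blue",P[:,2].max(),line(P[:,:2]))
from scipy.spatial.transform import Rotation as R
print(R.from_rotvec(telemetry.observe()["tool_rot"]).as_matrix().round(3))
E
```

```text
bench z 0.00549879776746758
blue 1208 0.05326255560494775 [ 0.47231275 -0.15209201] -0.006251186338370988 0.17956508550335393 0.04325050597234549
orange 1211 0.052458041938070465 [0.51968396 0.21337728] -0.02131807484202728 0.17957473053343087 0.04367996786259811
vial 104 0.05492148536040631 [0.66011173 0.05590812] -0.6703158065725449 0.02795725435674079 0.028261795772925244
plug 70 0.02671374659852832 [ 0.65505709 -0.00501318] 0.37222450774572474 0.02216170154799324 0.022024459958939077
driver 483 0.05951613254542787 [ 0.75832142 -0.17510071] 0.1012167627165673 0.17876483465492998 0.04173472412429168
white (array([0.50332081, 0.05097138]), np.float64(1.4476702881331747), np.float64(0.21900886212972798), np.float64(0.11389441808644662))
dark 290 (array([0.50358986, 0.0514196 ]), np.float64(-0.10145253593918353), np.float64(0.09590427345957865), np.float64(0.020864955231253188))
cradle max z 1.465671969335888
scene white (array([0.50597774, 0.04762021]), np.float64(1.1564138859859479), np.float64(1.105722180268412), np.float64(0.25467872650806844))
dark 190 (array([0.53909657, 0.08902509]), np.float64(0.9510396414775368), np.float64(1.064926373115439), np.float64(0.08743664669461422))
blue 0.047977283558983785 (array([ 0.47712155, -0.14767571]), np.float64(-0.02437637434083715), np.float64(0.18441360337646728), np.float64(0.0453605864030872))
[[ 0.414 -0.001  0.91 ]
 [-0.91   0.001  0.414]
 [-0.001 -1.    -0.   ]]
```

Run:
```python
from h import *
f=np.load("top0.npz"); W=cloud(f); I=f["image"]
def ray(uv,z):
    K=f["camera_matrix"];E=f["extrinsics"];d=E[:3,:3]@np.array([(uv[0]-K[0,2])/K[0,0],-(uv[1]-K[1,2])/K[1,1],-1]);o=E[:3,3]
    return (o+d*(z-o[2])/d[2])[:2]
m=np.zeros(I.shape[:2],np.uint8); r=(slice(212,280),slice(238,328))
m[r]=((I[r].min(-1)>150)|(I[r].max(-1)<70))*255
m=cv2.morphologyEx(m,cv2.MORPH_OPEN,np.ones((3,3)))
c=max(cv2.findContours(m,0,1)[0],key=cv2.contourArea); q=cv2.boxPoints(cv2.minAreaRect(c))
w=np.array([ray(p,.003) for p in q]); print(q,w,w.mean(0))
for i in range(4):
    e=w[(i+1)%4]-w[i]; print(np.linalg.norm(e),np.degrees(np.arctan2(e[1],e[0])))
dm=np.zeros_like(m); dm[r]=(I[r].max(-1)<70)*255
c=max(cv2.findContours(dm,0,1)[0],key=cv2.contourArea); rr=cv2.minAreaRect(c); print(rr,ray(rr[0],.004))
for u in[(360,222),(358,293)]: print(ray(u,.022))
for n,y0,y1,x0,x1 in(("scene",15,80,290,355),("top",330,385,550,640)):
    g=np.load(n+"0.npz"); P=cloud(g)[y0:y1,x0:x1].reshape(-1,3); P=P[(abs(P[:,0]-.279)<.08)&(abs(P[:,1]+.614)<.08)&(P[:,2]>.15)]
    print(n,len(P),np.percentile(P[:,2],[0,1,5,20,50]) if len(P) else 0)
```

```text
[[248.42276 259.81073]
 [253.03635 221.36436]
 [286.55368 225.38647]
 [281.9401  263.83282]] [[0.46155687 0.13343343]
 [0.56159288 0.12389208]
 [0.55242236 0.03649432]
 [0.45256964 0.04638784]] [0.50703544 0.08505192]
0.10049000485544345 -5.4483364666884375
0.08787757238762949 -95.9900450824968
0.10034165504244778 174.34153728767032
0.08750830927173979 84.10524600001715
((280.37957763671875, 244.04379272460938), (7.947272300720215, 36.908966064453125), 6.581944942474365) [0.50364758 0.05141821]
[ 0.56229194 -0.15278585]
[ 0.38144813 -0.14992479]
scene 1331 [0.24076343 0.24648963 0.25839736 0.29500767 0.32800344]
top 2184 [0.24404931 0.25513799 0.29528024 0.33456752 0.42468429]
```

>>> servo_tool(steps=[[[0, 0, 0, -6.5], [0, 0, 0, -6.5], [0, 0, 0, -6.5], [0, 0, 0, -6.5], [0, 0, 0, -6.5], [0, 0, 0, -6.5], [0, 0, 0, -6.5], [0, 0, 0, -6.5], [0, 0, 0, -6.5], [0, 0, 0, -6.5]]])

```text
t: 0.93
tool_pos: [0.2792, -0.6143, 0.2419]
tool_rot: [-1.57, 0.003, -0.003]
wrist_force: [-0.1, -0.4, 0.1]
grip_width: 1.001
```

>>> servo_tool(steps=[[[1.7, 0, 3.5, 0], [1.7, 0, 3.5, 0], [1.7, 0, 3.5, 0], [1.7, 0, 3.5, 0], [1.7, 0, 3.5, 0], [1.7, 0, 3.5, 0], [1.7, 0, 3.5, 0], [1.7, 1, 3, 0], [1.7, 2, 2.5, 0], [1.7, 2, 2.5, 0]]])

```text
t: 1.77
tool_pos: [0.4533, -0.2896, 0.1923]
tool_rot: [-1.572, 0.006, -0.008]
wrist_force: [1.3, -0.4, -0.7]
grip_width: 0.999
```

>>> servo_tool(steps=[[[0.4, 2, 1.5, 0.5], [0.4, 2, 1.5, 0.5], [0.4, 2.5, 1.5, 0], [0.4, 2.5, 1.5, 0], [0.3, 2.5, 0.9, 0], [0, 2, 0, 0], [0, 1.5, 0, 0], [0, 1, 0, 0], [0, 1, 0, 0], [0, 0, 0, 0]]])

```text
t: 2.6
tool_pos: [0.4722, -0.2223, 0.0209]
tool_rot: [-1.57, 0.023, -0.02]
wrist_force: [0.3, 0.5, -0.0]
grip_width: 1.0
```

```bash
cat > look.py <<'E'
from h import *; import sys
from scipy.spatial.transform import Rotation as R
C=np.array([.5036,.0514]); a=-.101; d=np.array([np.cos(a),np.sin(a)]); n=np.array([-d[1],d[0]])
s=telemetry.observe(); T=R.from_rotvec(s["tool_rot"]).as_matrix(); p=np.array(s["tool_pos"])
print("t",s["t"],"tcp",p.round(4),"xdir deg",np.degrees(np.arctan2(T[1,0],T[0,0])).round(2),"ydir",T[:,1].round(3),"F",np.round(s["wrist_force"],1),"tcp in cradle along,n mm",((p[:2]-C)@d*1e3).round(1),((p[:2]-C)@n*1e3).round(1))
# blue caps in scene+top
for nm in("top","scene"):
    f=cams.grab_frame(nm); cv2.imwrite(f"pics/{nm}_{sys.argv[1]}.png",f["image"]); W=cloud(f)
    h=cv2.cvtColor(f["image"],cv2.COLOR_BGR2HSV)
    m=(h[...,0]>105)&(h[...,0]<125)&(h[...,1]>190)&(W[...,2]>.012)&(W[...,2]<.075)&(W[...,1]>-.3)&(W[...,1]<.2)&(W[...,0]>.3)&(W[...,0]<.7)
    k,l,st,ce=cv2.connectedComponentsWithStats(m.astype(np.uint8))
    E=[]
    for i in range(1,k):
        if st[i,4]>20:
            P=W[l==i]; q=np.array([(P[:,0].min()+P[:,0].max())/2,(P[:,1].min()+P[:,1].max())/2]); E.append(q); print(nm,st[i,4],ce[i].round(),q.round(4),P[:,2].max().round(4))
    if len(E)==2:
        e=E[0]-E[1]; e*=np.sign(e[0]); c=(E[0]+E[1])/2-C
        print(" col deg",np.degrees(np.arctan2(e[1],e[0])).round(2),"along,n mm",(c@d*1e3).round(1),(c@n*1e3).round(1))
E
python3 look.py a
```

```text
t 2.6 tcp [ 0.4722 -0.2223  0.0209] xdir deg -1.56 ydir [-0.002  0.001 -1.   ] F [ 0.3  0.5 -0. ] tcp in cradle along,n mm -3.6 -275.5
top 74 [359. 226.] [ 0.55   -0.1509] 0.0509
top 90 [358. 287.] [ 0.396  -0.1492] 0.0481
 col deg -0.62 along,n mm -10.1 -203.5
scene 36 [361. 208.] [ 0.3997 -0.144 ] 0.0467
scene 48 [308. 224.] [ 0.5548 -0.1454] 0.0442
 col deg -0.52 along,n mm -6.4 -197.8
```

```bash
python3 -c "
import cv2;i=cv2.imread('pics/scene_a.png')[120:330,230:470];cv2.imwrite('pics/c1.png',cv2.resize(i,None,fx=3,fy=2.8,interpolation=2))"
```

```text
(no output)
```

View pics/c1.png

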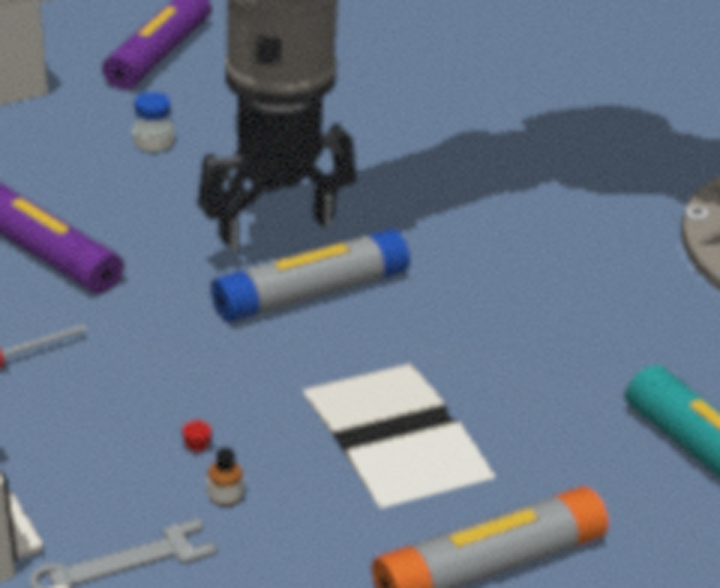

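The crop shows both fingers hanging behind the blue column, spread along its length, with the way to the cradle clear. I'll lower and start pushing, turning gradually onto the groove direction.

>>> servo_tool(steps=[[[0, 0.5, 0.5, 0], [0, 0.4, 0.5, 0], [0, 0, 0.6, 0], [0, 0, 0.6, 0], [0, 0, 0.5, 0], [0, 0, 0.4, 0], [0, 0, 0.4, 0], [0, 0, 0.4, 0.2], [0, 0, 0.4, 0.2], [0, 0, 0.4, 0.2]]])

```text
t: 3.53
tool_pos: [0.4743, -0.1752, 0.0134]
tool_rot: [-1.571, 0.03, -0.03]
wrist_force: [0.1, -0.8, 0.3]
grip_width: 1.0
```

```bash
python3 look.py b
```

```text
t 3.5333 tcp [ 0.4743 -0.1752  0.0134] xdir deg -2.18 ydir [ 0.  0. -1.] F [ 0.1 -0.8  0.3] tcp in cradle along,n mm -6.3 -228.4
top 34 [349. 287.] [ 0.3966 -0.1252] 0.0489
scene 41 [363. 211.] [ 0.3993 -0.1257] 0.0456
scene 29 [310. 224.] [ 0.5538 -0.1361] 0.0445
scene 32 [313. 231.] [ 0.5553 -0.1239] 0.0372
```

>>> servo_tool(steps=[[[0, 0, 0, 0], [0, 0, 0, 0]]])

```text
t: 3.8
tool_pos: [0.4743, -0.1757, 0.0133]
tool_rot: [-1.571, 0.03, -0.03]
wrist_force: [0.4, -0.6, 0.8]
grip_width: 1.002
```

```bash
python3 look.py c; python3 -c "
import cv2,numpy as np;a=cv2.imread('pics/scene_c.png')[150:290,270:410];b=cv2.imread('pics/top_c.png')[190:310,260:400];cv2.imwrite('pics/c2.png',np.vstack([cv2.resize(a,(560,300)),cv2.resize(b,(560,300))]))"
```

```text
t 3.8 tcp [ 0.4743 -0.1757  0.0133] xdir deg -2.15 ydir [ 0. -0. -1.] F [ 0.4 -0.6  0.8] tcp in cradle along,n mm -6.3 -228.9
top 40 [347. 226.] [ 0.55   -0.1205] 0.0482
top 60 [347. 287.] [ 0.3966 -0.1226] 0.0496
 col deg 0.8 along,n mm -12.7 -175.1
scene 26 [363. 211.] [ 0.4004 -0.1242] 0.0457
scene 44 [312. 228.] [ 0.5546 -0.1229] 0.0432
 col deg 0.47 along,n mm -8.3 -176.7
```

View pics/c2.png

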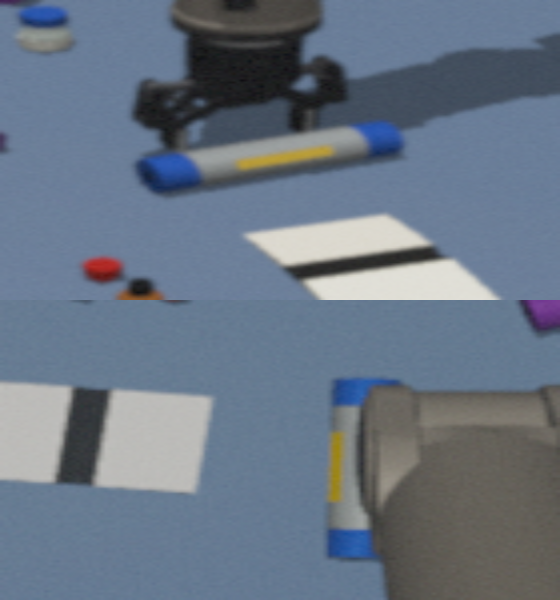

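The column (cap ends at about (363,211) and (312,228) in the scene picture) has rolled roughly 28 mm and coasted ahead of the fingers. I'll go slower, with the tool turned to the groove angle.

>>> servo_tool(steps=[[[0, 0, 0.3, 0.8], [0, 0, 0.3, 0.8], [0, 0, 0.3, 0.8], [0, 0, 0.3, 0.8], [0, 0, 0.2, 0.8], [0, 0, 0.2, 0], [0, 0, 0.2, 0], [0, 0, 0.2, 0], [0, 0, 0.2, 0], [0, 0, 0.2, 0]]])

```text
t: 4.73
tool_pos: [0.4762, -0.1515, 0.0133]
tool_rot: [-1.569, 0.084, -0.084]
wrist_force: [-0.1, 0.3, -0.1]
grip_width: 1.001
```

>>> servo_tool(steps=[[[0, 0, 0.2, 0], [0, 0, 0.2, 0], [0, 0, 0.2, 0], [0, 0, 0.2, 0], [0, 0, 0.2, 0], [0, 0, 0.2, 0], [0, 0, 0.2, 0], [0, 0, 0.2, 0]]])

```text
t: 5.4
tool_pos: [0.478, -0.1355, 0.0133]
tool_rot: [-1.569, 0.084, -0.084]
wrist_force: [0.2, -0.2, 0.2]
grip_width: 1.003
```

```bash
python3 look.py d
```

```text
t 5.4 tcp [ 0.478  -0.1355  0.0133] xdir deg -6.15 ydir [-0.  0. -1.] F [ 0.2 -0.2  0.2] tcp in cradle along,n mm -6.7 -188.5
top 24 [331. 286.] [ 0.3983 -0.0813] 0.0456
scene 25 [371. 219.] [ 0.3977 -0.0892] 0.0435
scene 39 [318. 234.] [ 0.5548 -0.0932] 0.0444
 col deg -1.44 along,n mm -12.8 -144.6
```

```bash
cat > cyl.py <<'E'
from h import *; import sys
from scipy.optimize import least_squares
from scipy.spatial.transform import Rotation as R
C=np.array([.5036,.0514]); a=-.101; d=np.array([np.cos(a),np.sin(a)]); n=np.array([-d[1],d[0]])
s=telemetry.observe(); p=np.array(s["tool_pos"]); T=R.from_rotvec(s["tool_rot"]).as_matrix()
print("t",s["t"],"tcp",p.round(4),"xdir",np.degrees(np.arctan2(T[1,0],T[0,0])).round(2),"along,n",((p[:2]-C)@d*1e3).round(1),((p[:2]-C)@n*1e3).round(1))
y0=float(sys.argv[2])
for nm in("top","scene"):
    f=cams.grab_frame(nm); cv2.imwrite(f"pics/{nm}_{sys.argv[1]}.png",f["image"]); W=cloud(f); I=f["image"]
    m=(W[...,2]>.018)&(W[...,2]<.07)&(abs(W[...,1]-y0)<.05)&(W[...,0]>.35)&(W[...,0]<.62)&(I.max(-1)>80)
    P=W[m].astype(float)
    res=lambda q:np.hypot((P[:,1]-q[0]-q[1]*(P[:,0]-.48))/np.hypot(1,q[1]),P[:,2]-q[2]-q[3]*(P[:,0]-.48))-.022
    r=least_squares(res,[y0,0,.025,0],loss="soft_l1",f_scale=.002); q=r.x
    x=(np.percentile(P[:,0],.5)+np.percentile(P[:,0],99.5))/2; c=np.array([x,q[0]+q[1]*(x-.48)])
    print(nm,m.sum(),"c",c.round(4),"yaw",np.degrees(np.arctan(q[1])).round(2),"z",q[2].round(4),"along,n",((c-C)@d*1e3).round(1),((c-C)@n*1e3).round(1),"rms",np.median(abs(res(q))).round(4))
E
python3 cyl.py e -0.09
```

```text
t 5.5 tcp [ 0.478  -0.1353  0.0133] xdir -6.12 along,n -6.6 -188.3
top 213 c [ 0.473  -0.0961] yaw -0.25 z 0.0217 along,n -15.6 -149.9 rms 0.0012
scene 984 c [ 0.4781 -0.0971] yaw -1.04 z 0.0198 along,n -10.4 -150.3 rms 0.0017
```

>>> servo_tool(steps=[[[0, 0, -0.8, 0], [-1.5, 0, 0, 0], [-1.5, 0, 0, 0], [0, 0, 0, 0], [0, 0, 1.2, 0], [0, 0, 0.4, 0], [0, 0, -0.3, 0], [0, 0, 0, 0], [0, 0, 0, 0], [0, 0, 0, 0]]])

```text
t: 6.43
tool_pos: [0.4487, -0.128, 0.0133]
tool_rot: [-1.569, 0.085, -0.085]
wrist_force: [-0.3, -0.3, 1.1]
grip_width: 1.001
```

```bash
python3 cyl.py f -0.085
```

```text
t 6.4333 tcp [ 0.4487 -0.128   0.0133] xdir -6.18 along,n -36.5 -184.0
top 614 c [ 0.475  -0.0758] yaw -2.5 z 0.0216 along,n -15.7 -129.4 rms 0.0013
scene 1012 c [ 0.4798 -0.0767] yaw -2.84 z 0.0197 along,n -10.8 -129.8 rms 0.0018
```

>>> servo_tool(steps=[[[0, 0, 0.4, 0], [0, 0, 0.4, 0], [0, 0, 0.2, 0], [0, 0, 0, 0], [0, 0, 1.6, 0], [0, 0, 0.2, 0], [0, 0, -0.5, 0], [0, 0, 0, 0], [0, 0, 0, 0], [0, 0, 0, 0]]])

```text
t: 7.37
tool_pos: [0.451, -0.1053, 0.0133]
tool_rot: [-1.569, 0.085, -0.085]
wrist_force: [0.1, 0.4, -0.1]
grip_width: 1.001
```

```bash
python3 cyl.py g -0.06
```

```text
t 7.3667 tcp [ 0.451  -0.1053  0.0133] xdir -6.2 along,n -36.6 -161.2
top 879 c [ 0.4799 -0.0294] yaw -6.87 z 0.0214 along,n -15.4 -82.7 rms 0.0016
scene 805 c [ 0.4863 -0.0299] yaw -5.62 z 0.0198 along,n -9.0 -82.6 rms 0.0017
```

>>> servo_tool(steps=[[[0.6, 0, 0.5, 0], [0.6, 0, 0.5, 0], [0.6, 0, 0.5, 0], [0.6, 0, 0.5, 0], [0, 0, 0.4, 0], [0, 0, 0.4, 0], [0, 0, 0.3, 0], [0, 0, 0.2, 0], [0, 0, 0.2, 0], [0, 0, 0.2, 0]]])

```text
t: 8.3
tool_pos: [0.4788, -0.0704, 0.0133]
tool_rot: [-1.569, 0.085, -0.084]
wrist_force: [0.5, -0.3, 1.0]
grip_width: 0.999
```

```bash
python3 cyl.py i -0.03
```

```text
t 8.3 tcp [ 0.4788 -0.0704  0.0133] xdir -6.16 along,n -12.4 -123.7
top 120 c [ 0.482  -0.0371] yaw -6.42 z 0.0217 along,n -12.6 -90.2 rms 0.0014
scene 1081 c [ 0.4854 -0.038 ] yaw -6.79 z 0.0198 along,n -9.1 -90.8 rms 0.0017
```

>>> servo_tool(steps=[[[0, 0, 0.3, 0], [0, 0, 0.3, 0], [0, 0, 0.3, 0], [0, 0, 0.3, 0], [0, 0, 0.3, 0], [0, 0, 0.3, 0], [0, 0, 0.3, 0], [0, 0, 0.3, 0], [0, 0, 0.3, 0], [0, 0, 0.3, 0]]])

```text
t: 9.23
tool_pos: [0.4822, -0.0403, 0.0133]
tool_rot: [-1.569, 0.084, -0.084]
wrist_force: [0.7, -0.6, 0.6]
grip_width: 1.002
```

>>> servo_tool(steps=[[[0, 0, 0.3, 0], [0, 0, 0.3, 0], [0, 0, 0.3, 0], [0, 0, 0.3, 0], [0, 0, 0.3, 0], [0, 0, 0.3, 0], [0, 0, 0.3, 0], [0, 0, 0.2, 0], [0, 0, 0.2, 0], [0, 0, 0.2, 0]]])

```text
t: 10.07
tool_pos: [0.4851, -0.0136, 0.0133]
tool_rot: [-1.569, 0.084, -0.084]
wrist_force: [-0.4, -1.9, 1.9]
grip_width: 1.003
```

```bash
python3 cyl.py j 0.02
```

```text
t 10.0667 tcp [ 0.4851 -0.0136  0.0133] xdir -6.15 along,n -11.9 -66.5
top 59 c [0.569  0.0094] yaw 0.6 z 0.0374 along,n 69.3 -35.1 rms 0.0014
scene 1218 c [0.492  0.0182] yaw -6.33 z 0.0248 along,n -8.2 -34.2 rms 0.0015
```

>>> servo_tool(steps=[[[0, 0, 0.2, 0], [0, 0, 0.2, 0], [0, 0, 0.2, 0], [0, 0, 0.2, 0], [0, 0, 0.2, 0], [0, 0, 0.2, 0], [0, 0, 0.2, 0], [0, 0, 0.2, 0], [0, 0, 0.2, 0], [0, 0, 0.2, 0]]])

```text
t: 11.0
tool_pos: [0.4872, 0.0065, 0.0133]
tool_rot: [-1.569, 0.084, -0.084]
wrist_force: [-0.3, -0.7, -0.1]
grip_width: 1.0
```

>>> servo_tool(steps=[[[0, 0, 0.2, 0], [0, 0, 0.2, 0], [0, 0, 0.1, 0], [0, 0, 0.1, 0], [0, 0, 0, 0], [0, 0, 0, 0], [0, 0, 0, 0], [0, 0, 0, 0]]])

```text
t: 11.67
tool_pos: [0.4878, 0.012, 0.0133]
tool_rot: [-1.569, 0.084, -0.084]
wrist_force: [0.1, 0.3, 0.3]
grip_width: 1.0
```

```bash
python3 cyl.py k 0.05
```

```text
t 11.6667 tcp [0.4878 0.012  0.0133] xdir -6.16 along,n -11.7 -40.8
top 49 c [0.5714 0.0423] yaw -15.91 z 0.0335 along,n 68.4 -2.2 rms 0.0018
scene 1234 c [0.4948 0.0489] yaw -5.69 z 0.0229 along,n -8.5 -3.4 rms 0.0015
```

It looks seated. Backing off, then raising and moving aside.

>>> servo_tool(steps=[[[0, 0, -0.5, 0], [0, 0, -1.5, 0], [0, 0, -2, 0], [0, 0, -2, 0], [0, -1, -2, 0], [0, -2, -2, 0], [0, -3, -2, 0], [0, -3, -2, 0], [0, -3, -2, 0], [0, -2, -2, 0]]])

```text
t: 12.6
tool_pos: [0.4686, -0.1684, 0.1561]
tool_rot: [-1.57, 0.083, -0.086]
wrist_force: [0.3, -0.7, -0.3]
grip_width: 0.996
```

>>> servo_tool(steps=[[[0, 0, -2, 0], [0, 0, -2, 0], [0, 0, -2, 0], [0, 0, -2, 0], [0, 0, 0, 0], [0, 0, 0, 0]]])

```text
t: 13.1
tool_pos: [0.4594, -0.2475, 0.1532]
tool_rot: [-1.569, 0.086, -0.086]
wrist_force: [0.4, -0.0, 1.6]
grip_width: 1.001
```

```bash
python3 cyl.py l 0.05
python3 - <<'E'
from h import *
f=cams.grab_frame("top"); W=cloud(f)
for n,b in dict(orange=(200,235,192,280),vial=(270,288,174,194),plug=(296,311,178,194)).items():
    P=box(f,W,*b); print(n,*line(P[:,:2]))
a=cv2.imread('pics/scene_l.png')[160:350,230:470];b=cv2.imread('pics/top_l.png')[160:350,180:420]
cv2.imwrite('pics/c3.png',cv2.resize(np.vstack([a,b]),None,fx=1.55,fy=1.55))
E
```

```text
t 13.1 tcp [ 0.4594 -0.2475  0.1532] xdir -6.28 along,n -13.9 -301.9
top 1205 c [0.4892 0.0513] yaw -5.55 z 0.0245 along,n -14.3 -1.5 rms 0.0015
scene 1195 c [0.4949 0.0493] yaw -5.5 z 0.0228 along,n -8.4 -3.0 rms 0.0015
orange [0.51989853 0.21359951] -0.021647498753652402 0.17970114704213677 0.0440805334446905
vial [0.66078291 0.05662571] -0.6993572455137571 0.02779890410287903 0.02665241562065702
plug [ 0.6555111  -0.00493714] 0.5433454861144289 0.023463198970415676 0.02174813494236711
```

View pics/c3.png

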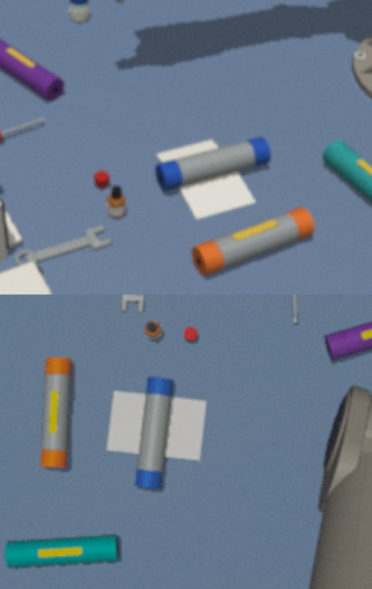

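The column lies in the groove with both ends sticking out past the white cradle (crop (154,432) in the top view). Everything else is where it was and the gripper is clear, so I'll hand in.

```bash
python3 -c "
from cell import ctrl; print(ctrl.job_done())"
```

```text
the job is handed in; nothing more can be done
None
```

I pushed the blue column from behind with the open fingers. It rolled along the bench, up the ramp and into the V-groove, and I handed the job in just after 13 s on the robot's clock. On the bench it rolled ahead of the fingers and ended up a few degrees off the groove. I turned it back in line with two short pushes near one end.

**Seating:** The last camera fit puts the column's axis within about 1.5–3 mm of the groove line and 0.3° of its direction. It sits about 3 mm above bench-rolling height, as a seated column should. Both ends stick out.

**Camera disagreement:** The top camera put the column 14 mm toward the robot from the cradle's middle; the scene camera said 8 mm. Either way, at least about 25 mm sticks out at the far end.

**Bystanders:** The orange column, vial and plug measured within 1 mm of where they started. I did not re-measure the jar, wrench, driver or beaker, but the arm did not go near them while low.

**Clearance:** The gripper finished about 0.3 m from the column and 15 cm up. Wrist-force readings, taken at the end of each move, were all below 3 N.

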